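Refill the syrup bottle rack

ROBOT

A 7-joint arm with a two-finger parallel gripper is mounted at the origin on the work surface. World frame = base frame: x ahead of the robot, y to its left, z up, the work surface at z = 0. Lengths are in m, angles in degrees, forces in N, time in s.
With the tool pointing down it reaches from about 0.425 to 0.875 m from the base axis. Payload 4.7 kg.
Tool frame: the origin (TCP) lies at the very end of the fingers, on their centre line; the grasp point (between the pads) lies 19 mm behind it; z points along the fingers, y is the line along which they close (so a half turn about z gives the same grasp; the last joint's range is limited). The gripper opens to 85 mm and grips with 20 to 120 N. Pads are 22 mm wide; open, the fingers measure 114 mm over their backs; the gripper's body (76 mm by 85 mm) begins 54 mm behind the grasp point. The pads swing forward as they close: fully open they stand 13 mm farther back than shut.
Start: joints at [-65.713, 18.392, -4.016, 83.108, 1.295, 78.541, -3.26], TCP at [0.259, 0.596, 0.231] pointing down, gripper open.
Joint ranges: [-163.93, 163.93], [-17.29, 119.83], [-79.2, 71.16], [3.27, 140.29], [-89.18, 269.18], [5.43, 117.66], [-154.24, 154.24]. Speed limits (degrees/s): [147.25, 147.25, 180, 180, 180, 180, 180].

INTERFACE

Orientations are given as [roll, pitch, yaw] about the fixed x, y, z axes, in that order (R = Rz(yaw) Ry(pitch) Rx(roll)).
In Python, from workcell import arm gives the robot as it stands.
- The arm moves only by the tool servo_tool, never from a script. Its arguments are lists of equal length, an entry for each row: "translation": the shift along the tool's x, y, z normalised to -1 to 1, where 1 is 25 mm, a list of three; "spin": the turn about the tool's z normalised to -1 to 1, where 1 is 4 degrees. In form: {"translation": [[tx, ty, tz], ...], "spin": [spin, ...]}. A call has 1 to 20 rows; each row shifts and turns the commanded pose from where the row before left it, along the tool's axes as they then stand; what a row does not reach is not made up. A row lasts 1/10 s, in which the tool goes at most 50 mm and 8.59 degrees, less where a joint would pass 70% of its speed; a pose out of reach is approached as far as the arm can. A call with a number of a shift or a turn outside -1 to 1 is refused whole. A call with a gripper value outside its range is refused whole. "jaw" is the closure, from 0 (fully open) to 1 (shut), set as the call begins (left out, the last holds). The fingers move at their own pace and stop on an object; the grip force is fixed at half the most. Time passes only in rows, so rows that do not move let the fingers close. It gives the time, the measured TCP pose, the force, the opening and the grip force at its end, in the units of the state.
- arm.sense(): the state, without advancing time (a new reading comes with each control period).
- arm.capture(name): name is "side" or "top" or "wrist"; returns the picture (400x640x3 uint8, red, green, blue); there is no depth.
- arm.camera_info(name): a dict with "fx", "fy", "cx", "cy" (pixels), "pose" (4x4, takes a point from camera to world coordinates); the wrist camera has in their place "mount" (4x4, takes a point from camera to tool coordinates, whose origin is the TCP and whose axes are the flange's). Camera axes: x right, y up, looking along -z (the intrinsics and any distortion apply to the point x, -y, -z); pixel columns grow to the right and rows downward; lengths in m; the calibration is good to about 2 mm. A picture is of the moment at which its call begins: read the wrist's pose just before it. camera_info takes no time and is no camera call.
- arm.finish_job(): hands the job in; it is judged then, once.
Trained networks look in the newest picture that a camera, given by its name, has taken for a name from the list of things; names that differ only in an ending like _2 or _b are one class to them, and where a whole thing is asked for, a point or a joint stands for the part that bears it (a point fixed in the world has none). Each returns a list of dicts, best first, with "confidence" (0 to 1); they miss things now and then, are a little off and sometimes report something else, mostly with a low value. They report only what shows in the picture. A call takes as long as a camera call. They do not tell look-alikes from the thing itself.
- arm.look_for(label, camera): "bbox" ([left, top, width, height] in pixels, round what is visible of it).
The state is a dict: "clock": time; "q": joint angles; "joint_vel": joint speeds; "joint_efforts": joint torques, N m; "position": TCP position; "eef_rot": TCP orientation; "wrist_force": force on the tool from outside, world axes, zero at the start; "ft_torque": the same for the moment, N m; "opening": finger opening in m; "grasp_force": force on a finger pad.
Only numpy, scipy, OpenCV 4.12 (cv2) and the standard library are available. Lean on these libraries where they do the work, as an engineer would, in place of code of your own. Each camera call takes 0.05 s, during which the arm holds its last target. There are 200 camera calls.

TASK

Refill the sloping syrup rack on the tea counter: lift the cover off its loading mouth and lay it flat on the rubber mat, then feed every small syrup bottle lying on the counter through the mouth so that it rolls down the chute lying across it, with its neck towards the rack's railed side (not towards the solid panel). When all the bottles are in, put the cover back on the mouth so that it sits flat in place; leave the other things on the counter where they are.

Things in the scene. Friction and masses are not known exactly. Their poses are not given: they have to be found in the camera images.
- mouth (a point): centre of the fixed steel rack's loading mouth, in the plane of its level rim, 147 mm above the counter; opening 100 mm (x) by 150 mm (y), walls 4 mm thick round it. z up; +x points to the rack's railed side (beyond the mouth the chute has only thin rails there), -x to the side with a solid panel; the chute runs downhill towards -y
- chute (a point): chute floor straight below the mouth, 88 mm above the counter, sloping 14 degrees: x as for the mouth, y uphill along the floor, z normal to it. Channel 100 mm wide (x -50 to 50); floor from y -315 mm (stop) to 77 mm (wall). Wires 58 mm above it roof it for y below -75 mm: bottles enter only by the mouth, roll down when let go, and queue; a sixth one stays under the mouth, below the rim
- cover: loose steel cover, 0.3 kg, at first seated on the mouth: flange 112 mm (x) by 162 mm (y) by 3 mm; under it a plug 90 by 140 mm, 8 mm deep, hangs in the mouth with 5 mm play all round. Origin: centre of the flange's underside, at rim height (147 mm) when seated, 11 mm above the counter when on the mat. Fits either way round
- cover_grip (a point): middle of the cover's black bar handle, 33 mm above the flange's underside. The bar is 70 mm long (along the cover's x), 12 mm thick (y) and 14 mm high, 23 mm clear of the flange, on two thin posts 58 mm apart; pinch it across its 12 mm from above
- mat: thin black rubber mat fixed on the counter, 160 mm (x) by 180 mm (y), 3 mm thick; origin at the centre of its underside. The place for the cover while the rack is being loaded
- bottle1_mid (a point): small white plastic syrup bottle (4 to 6 of the six are present) lying on its side, 0.12 kg: middle of its cylindrical body, on the axis, 25 mm above what it lies on. Body 50 mm in diameter, 62 mm long, then a shoulder and a capped neck 24 mm in diameter; 88 mm overall. x points along the axis to the neck: flat base 31 mm behind this point, cap end 57 mm ahead. It can roll
- bottle1_neck (a point): end of the cap of bottle1, on the axis
- bottle2_mid (a point): a bottle like bottle1: middle of its body, x along its axis to the neck
- bottle2_neck (a point): end of the cap of bottle2, on the axis
- bottle3_mid (a point): a bottle like bottle1: middle of its body, x along its axis to the neck
- bottle3_neck (a point): end of the cap of bottle3, on the axis
- bottle4_mid (a point): a bottle like bottle1: middle of its body, x along its axis to the neck
- bottle4_neck (a point): end of the cap of bottle4, on the axis
- bottle5_mid (a point): a bottle like bottle1: middle of its body, x along its axis to the neck
- bottle5_neck (a point): end of the cap of bottle5, on the axis
- bottle6_mid (a point): a bottle like bottle1: middle of its body, x along its axis to the neck
- bottle6_neck (a point): end of the cap of bottle6, on the axis
- cups: stack of paper cups standing upright, 85 mm wide, 150 mm high, origin at the bottom: a bystander
- timer: white kitchen timer lying flat, 60 by 75 by 22 mm, origin at the bottom: a bystander
- spoon: spoon lying flat, 170 mm long: a bystander
- jar: jar, 64 mm wide, 90 mm high, origin at the bottom: a bystander
- tea_tin: tea tin, 74 mm wide, 110 mm high, origin at the bottom: a bystander
- pitcher: small steel pitcher with a handle, 84 mm wide, 85 mm high, origin at the bottom: a bystander
Mind the look-alikes: they are no part of the job. Leave any red look-alike of the cover alone.

How it is judged (in metres and radians):
On the way, in this order (a step that is already met when the one before it is completed fails the run):
1. the cover lies flat on the rubber mat, let go of, its centre within 60 mm of the mat's centre (horizontal distance between cover and mat below 0.06 m and height (world z) of cover below 0.018 m and angle between cover's own z axis and vertical below 0.06 rad and contact force between the fingers and cover below 0.2 N and linear speed of cover below 0.05 m/s), for 0.2 s.
2. every bottle present lies in the chute, neck to the railed side, with the cover still off (y of bottle1_mid in the frame of chute between -0.305 and -0.015 m and x of bottle1_mid in the frame of chute between -0.03 and 0.004 m and z of bottle1_mid in the frame of chute between 0.015 and 0.035 m and x of each of bottle1_neck, bottle2_neck, bottle3_neck, bottle4_neck, bottle5_neck, bottle6_neck in the frame of chute above 0.025 m and y of bottle2_mid in the frame of chute between -0.305 and -0.015 m and x of bottle2_mid in the frame of chute between -0.03 and 0.004 m and z of bottle2_mid in the frame of chute between 0.015 and 0.035 m and y of bottle3_mid in the frame of chute between -0.305 and -0.015 m and x of bottle3_mid in the frame of chute between -0.03 and 0.004 m and z of bottle3_mid in the frame of chute between 0.015 and 0.035 m and y of bottle4_mid in the frame of chute between -0.305 and -0.015 m and x of bottle4_mid in the frame of chute between -0.03 and 0.004 m and z of bottle4_mid in the frame of chute between 0.015 and 0.035 m and y of bottle5_mid in the frame of chute between -0.305 and -0.015 m and x of bottle5_mid in the frame of chute between -0.03 and 0.004 m and z of bottle5_mid in the frame of chute between 0.015 and 0.035 m and y of bottle6_mid in the frame of chute between -0.305 and -0.015 m and x of bottle6_mid in the frame of chute between -0.03 and 0.004 m and z of bottle6_mid in the frame of chute between 0.015 and 0.035 m and horizontal distance between cover and mouth above 0.09 m), for 0.2 s.
At the end, for the whole second after the job is handed in: every bottle present rests across the chute floor, 15 to 305 mm downhill of the point under the mouth's centre, neck to the railed side; the cover is seated: centred on the mouth within 10 mm, flange within 4 mm of the rim, within 0.12 rad of square (either way round) (y of bottle1_mid in the frame of chute between -0.305 and -0.015 m and x of bottle1_mid in the frame of chute between -0.03 and 0.004 m and z of bottle1_mid in the frame of chute between 0.015 and 0.035 m and x of each of bottle1_neck, bottle2_neck, bottle3_neck, bottle4_neck, bottle5_neck, bottle6_neck in the frame of chute above 0.025 m and y of bottle2_mid in the frame of chute between -0.305 and -0.015 m and x of bottle2_mid in the frame of chute between -0.03 and 0.004 m and z of bottle2_mid in the frame of chute between 0.015 and 0.035 m and y of bottle3_mid in the frame of chute between -0.305 and -0.015 m and x of bottle3_mid in the frame of chute between -0.03 and 0.004 m and z of bottle3_mid in the frame of chute between 0.015 and 0.035 m and y of bottle4_mid in the frame of chute between -0.305 and -0.015 m and x of bottle4_mid in the frame of chute between -0.03 and 0.004 m and z of bottle4_mid in the frame of chute between 0.015 and 0.035 m and y of bottle5_mid in the frame of chute between -0.305 and -0.015 m and x of bottle5_mid in the frame of chute between -0.03 and 0.004 m and z of bottle5_mid in the frame of chute between 0.015 and 0.035 m and y of bottle6_mid in the frame of chute between -0.305 and -0.015 m and x of bottle6_mid in the frame of chute between -0.03 and 0.004 m and z of bottle6_mid in the frame of chute between 0.015 and 0.035 m and linear speed of each of bottle1, bottle2, bottle3, bottle4, bottle5, bottle6 below 0.03 m/s and horizontal distance between cover_grip and mouth below 0.01 m and z of cover in the frame of mouth between -0.004 and 0.004 m and angle between the x axis of cover and the x axis of mouth, either way round below 0.12 rad and angle between cover's own z axis and vertical below 0.05 rad); the robot touches nothing.
It fails at once if a bystander (cups, timer, spoon, jar, tea tin, pitcher) is moved more than 40 mm (distance of any of cups, timer, spoon, jar, tea_tin, pitcher from where it was at the start of the episode above 0.04 m).
It fails at once if a bystander is knocked over (angle between any of cups, timer, jar, tea_tin, pitcher's own z axis and vertical above 0.7 rad).
Of bottle1, bottle2, bottle3, bottle4, bottle5, bottle6 only 4 to 6 are there at a start; the rules pass over those that are not, and their reading is None.
At some moment in a run one of cover may be knocked a few centimetres aside while the robot is not near it.
Once in a run the grip may slacken for a moment while it holds something.
It also fails if it takes over 210 s, if anything falls off the work surface, if the arm or the gripper's body presses on something with over 40 N, if the wrist force passes 120 N, or if a joint passes its speed limit or range.

## Working session

There is one attempt and no reset: what is moved stays moved. The work goes in short steps, Python scripts to look and compute and a tool call to move; the robot and the scene stay as the last step left them, time stands still between calls to the robot, and variables do not carry over. Pictures are saved under pics/ and viewed, at most 14 in all, crops included, and the job is handed in when it is done.

Besides the shell and the picture viewer there is one more tool, called after "Call:" as name(argument=value, ...), one argument or row to a line, values as JSON. servo_tool: Moves the arm, as the interface text tells. Its arguments: {"type":"object","properties":{"translation":{"type":"array","items":{"type":"array","items":{"type":"number","minimum":-1,"maximum":1}}},"spin":{"type":"array","items":{"type":"number","minimum":-1,"maximum":1}},"jaw":{"type":"number"}},"required":["translation","spin"]}

```bash
mkdir -p pics; ls
python3 - <<'E'
from workcell import arm
import cv2, numpy as np
s=arm.sense(); print(s['clock'],s['position'],s['eef_rot'],s['opening'])
for c in ['top','side']:
    im=arm.capture(c); cv2.imwrite(f'pics/{c}0.png',im[:,:,::-1])
    i=arm.camera_info(c); print(c,{k:(np.round(v,4).tolist()) for k,v in i.items() if not isinstance(v,str)})
i=arm.camera_info('wrist');print({k:(np.round(v,4).tolist()) for k,v in i.items() if not isinstance(v,str)})
E
```

```text
pics
0.0 [0.25882179 0.59566906 0.23020853] [-1.79890680e+02  7.24408522e-03  1.56523579e+02] 0.08558854606797603
top {'fx': 417.6657, 'fy': 417.6657, 'cx': 311.1945, 'cy': 196.0197, 'pose': [[-0.0287, 0.9975, -0.065, 0.4443], [-0.9994, -0.0297, -0.0149, 0.0421], [-0.0168, 0.0645, 0.9978, 1.6091], [0.0, 0.0, 0.0, 1.0]]}
side {'fx': 414.4989, 'fy': 414.4989, 'cx': 317.7759, 'cy': 193.8286, 'pose': [[0.8756, 0.3834, -0.2937, 0.1927], [-0.4826, 0.6707, -0.5633, -0.6409], [-0.019, 0.635, 0.7723, 1.0683], [0.0, 0.0, 0.0, 1.0]]}
{'fx': 339.0993, 'fy': 339.0993, 'cx': 315.8082, 'cy': 203.0047, 'mount': [[0.0, 0.9587, 0.2844, 0.0727], [1.0, -0.0001, 0.0003, -0.0001], [0.0003, 0.2844, -0.9587, -0.1433], [0.0, 0.0, 0.0, 1.0]]}
```

View pics/top0.png

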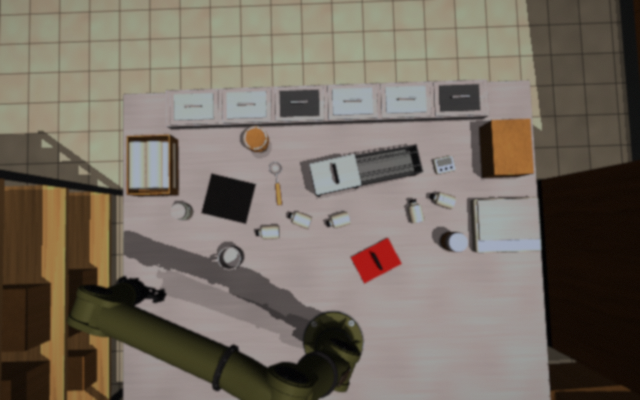

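View pics/side0.png

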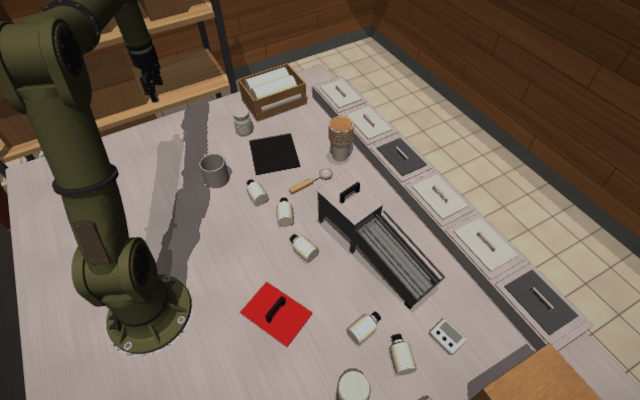

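```bash
cat > h.py <<'E'
from workcell import arm
import cv2, numpy as np
from scipy.spatial.transform import Rotation as R
def campose(c):
    i=arm.camera_info(c)
    if c!='wrist': return i,np.array(i['pose'])
    s=arm.sense(); T=np.eye(4); T[:3,:3]=R.from_euler('xyz',s['eef_rot'],degrees=True).as_matrix(); T[:3,3]=s['position']
    return i,T@np.array(i['mount'])
def p2w(c,u,v,z,cp=None):
    i,T=cp or campose(c)
    d=T[:3,:3]@np.array([(u-i['cx'])/i['fx'],-(v-i['cy'])/i['fy'],-1]); o=T[:3,3]
    return o+d*(z-o[2])/d[2]
def w2p(c,P,cp=None):
    i,T=cp or campose(c); q=np.linalg.inv(T)@np.append(P,1)
    return i['cx']-i['fx']*q[0]/q[2], i['cy']+i['fy']*q[1]/q[2]
def go(P,yaw):
    "tool-frame shift (units of 25mm) after spinning first, and spin units of 4deg"
    s=arm.sense(); y0=s['eef_rot'][2]; d=np.array(P)-s['position']
    dy=(yaw-y0+180)%360-180; ps=np.radians(yaw)
    tx=d@[np.cos(ps),np.sin(ps),0]; ty=d@[np.sin(ps),-np.cos(ps),0]
    print('t',round(s['clock'],1),'yaw',round(y0,1),'az',round(np.degrees(np.arctan2(*s['position'][1::-1])),1),'q7',round(s['q'][6],1),'units x,y,z',np.round([tx/.025,ty/.025,-d[2]/.025],2),'spin',round(-dy/4,2), 'target',np.round(P,3))
E
python3 - <<'E'
from h import *
im=arm.capture('top'); arm.capture('side')
for l,z in [('bottle_mid',.025),('bottle1_mid',.025),('bottle1_neck',.025),('cover',.15),('cover_grip',.18),('mat',.003),('mouth',.147),('chute',.1)]:
  for c in ['top','side']:
    try: r=arm.look_for(l,c)
    except Exception as e: print(l,e); break
    for d in r[:7]:
        b=d['bbox']; P=p2w(c,b[0]+b[2]/2,b[1]+b[3]/2,z); print(l,c,round(d['confidence'],2),np.round(b).tolist(),np.round(P[:2],3))
cv2.imwrite('pics/topz.png',cv2.resize(im[130:280,190:480,::-1],None,fx=2.75,fy=2.75,interpolation=cv2.INTER_CUBIC))
print(arm.sense()['clock'])
E
```

```text
bottle_mid it knows: bottle1_mid, bottle1_neck, bottle2_mid, bottle2_neck, bottle3_mid, bottle3_neck, bottle4_mid, bottle4_neck, bottle5_mid, bottle5_neck, bottle6_mid, bottle6_neck, chute, cover, cover_grip, cu
bottle1_mid top 0.6 [283.0, 215.0, 30.0, 13.0] [0.451 0.12 ]
bottle1_mid side 0.81 [277.0, 198.0, 18.0, 28.0] [0.468 0.106]
bottle1_neck side 0.87 [278.0, 194.0, 14.0, 32.0] [0.468 0.112]
cover top 0.8 [311.0, 155.0, 50.0, 41.0] [ 0.61  -0.025]
cover top 0.62 [353.0, 242.0, 51.0, 42.0] [ 0.3   -0.162]
cover top 0.44 [356.0, 146.0, 70.0, 39.0] [ 0.638 -0.217]
cover side 0.8 [317.0, 172.0, 65.0, 49.0] [ 0.617 -0.025]
cover side 0.63 [241.0, 282.0, 70.0, 63.0] [ 0.285 -0.238]
cover_grip top 0.58 [311.0, 151.0, 50.0, 41.0] [ 0.618 -0.025]
cover_grip top 0.56 [351.0, 240.0, 48.0, 42.0] [ 0.311 -0.147]
cover_grip side 0.79 [244.0, 281.0, 68.0, 65.0] [ 0.285 -0.254]
cover_grip side 0.65 [316.0, 174.0, 68.0, 52.0] [ 0.598 -0.055]
cover_grip side 0.33 [392.0, 335.0, 26.0, 38.0] [ 0.48  -0.465]
mat top 0.6 [201.0, 177.0, 57.0, 44.0] [0.547 0.384]
mat top 0.53 [434.0, 158.0, 22.0, 15.0] [ 0.651 -0.452]
mat top 0.45 [270.0, 162.0, 11.0, 43.0] [0.602 0.202]
mat side 0.91 [248.0, 132.0, 51.0, 40.0] [0.553 0.386]
mouth top 0.7 [271.0, 162.0, 11.0, 45.0] [0.583 0.186]
mouth top 0.66 [319.0, 145.0, 107.0, 53.0] [ 0.619 -0.153]
mouth side 0.71 [320.0, 193.0, 120.0, 117.0] [ 0.589 -0.217]
chute top 0.85 [351.0, 147.0, 74.0, 42.0] [ 0.636 -0.215]
chute side 0.77 [353.0, 214.0, 89.0, 90.0] [ 0.637 -0.237]
chute side 0.51 [347.0, 314.0, 33.0, 30.0] [ 0.454 -0.354]
0.9
```

View pics/topz.png

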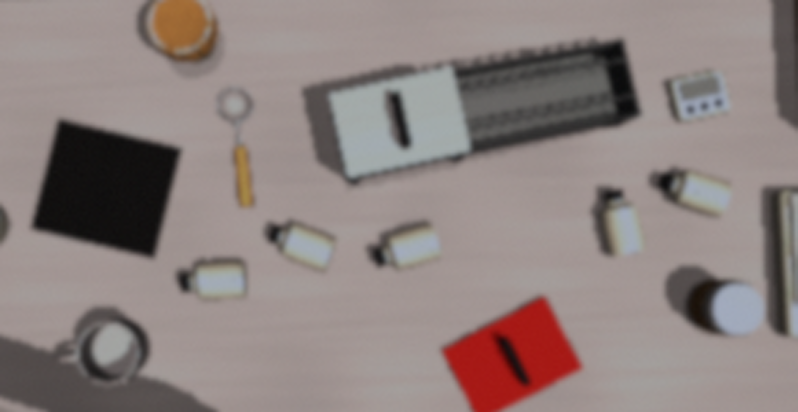

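Run:
```python
from h import *
f=lambda u,v,z:p2w('top',u/2.75+190-.3,v/2.75+130-.3,z)
a,b=f(390,93,.185),f(407,146,.185); d=a-b
print('grip',np.round((a+b)/2,3),np.linalg.norm(d),np.degrees(np.arctan2(d[1],d[0])))
C=[f(*p,.149) for p in [(329,95),(455,66),(470,150),(350,182)]]
print('cover',np.round(np.mean(C,0),3),'y axis dirs',[round(np.degrees(np.arctan2(*(q-p)[1::-1])),1) for p,q in [(C[1],C[0]),(C[2],C[3]),(C[3],C[0]),(C[2],C[1])]])
E_=[f(620,42,.06),f(638,114,.06)];print('chute end',np.round(E_,3))
M=[f(*p,.003) for p in [(61,120),(180,150),(154,256),(33,228)]]
print('mat',np.round(np.mean(M,0),3),[round(np.degrees(np.arctan2(*(q-p)[1::-1])),1) for p,q in [(M[1],M[0]),(M[2],M[3]),(M[3],M[0]),(M[2],M[1])]])
for n,(p,q) in enumerate([((245,279),(181,280)),((332,252),(268,231)),((438,241),(372,256)),((630,252),(608,192)),((729,200),(656,180))],1):
    P,Q=f(*p,.025),f(*q,.025); d=Q-P; L=np.linalg.norm(d); print('b',n,'mid',np.round(P+d*31/88,3),'len',round(L,3),'neck dir',round(np.degrees(np.arctan2(d[1],d[0])),1),'r',np.hypot(*P[:2]))
```

```text
grip [ 0.613 -0.019  0.185] 0.06966516992847234 15.833435146110213
cover [ 0.613 -0.024  0.149] y axis dirs [np.float64(101.3), np.float64(103.3), np.float64(11.8), np.float64(8.0)]
chute end [[ 0.724 -0.328  0.06 ]
 [ 0.626 -0.348  0.06 ]]
mat [0.55  0.386 0.003] [np.float64(74.1), np.float64(75.4), np.float64(-15.3), np.float64(-14.9)]
b 1 mid [0.418 0.223 0.025] len 0.088 neck dir 89.3 r 0.46000779371745826
b 2 mid [0.463 0.102 0.025] len 0.093 neck dir 70.2 r 0.4571806839503752
b 3 mid [ 0.456 -0.043  0.025] len 0.093 neck dir 101.1 r 0.4684845885049308
b 4 mid [ 0.469 -0.328  0.025] len 0.087 neck dir 17.6 r 0.5541109913953307
b 5 mid [ 0.518 -0.441  0.025] len 0.103 neck dir 72.8 r 0.6952341720396154
```

Call:
servo_tool(
  translation=[
    [0,0,-0.4],
    [0,0,-0.4],
    [0,0,-0.4],
    [0,0,-0.4],
    [0,0,-0.4],
    [0,0,-0.4],
    [0,0,-0.4],
    [0,0,-0.4],
    [0,0,-0.4],
    [0,0,0],
    [0,0,0],
    [0,0,0],
    [0,0,0],
    [0,0,0],
    [0,0,0],
    [0,0,0],
    [0,0,0],
    [0,0,0],
    [0,0,0],
    [0,0,0],
  ],
  spin=[1,1,1,1,1,1,1,1,1,1,1,1,1,1,1,1,1,1,1,1],
)

```text
clock: 2.9
position: [0.259, 0.5962, 0.3214]
eef_rot: [180.0, -0.0, 76.4]
wrist_force: [0.5, -0.5, 0.5]
opening: 0.0857
grasp_force: 0.0
```

Call:
servo_tool(
  translation=[
    [0,0,0],
    [0,0,0],
    [0,0,0],
    [0,0,0],
    [0,0,0],
    [0,0,0],
    [0,0,0],
    [0,0,0],
    [0,0,0],
    [0,0,0],
    [0,0,0],
    [0,0,0],
    [0,0,0],
    [0,0,0],
    [0,0,0],
    [0,0,0],
  ],
  spin=[1,1,1,1,1,1,1,1,1,1,1,1,1,1,1,1],
)

```text
clock: 4.5
position: [0.2589, 0.5962, 0.3214]
eef_rot: [-180.0, -0.0, 12.4]
wrist_force: [-0.6, 0.0, 0.1]
opening: 0.0853
grasp_force: 0.0
```

```bash
python3 -c "
from h import *
go([.59,-.025,.32],12)"
```

```text
t 4.5 yaw 12.4 az 66.5 q7 -143.7 units x,y,z [ 7.79 27.06  0.05] spin 0.09 target [ 0.59  -0.025  0.32 ]
```

Call:
servo_tool(
  translation=[
    [0.29,1,0],
    [0.29,1,0],
    [0.29,1,0],
    [0.29,1,0],
    [0.29,1,0],
    [0.29,1,0],
    [0.29,1,0],
    [0.29,1,0],
    [0.29,1,0],
    [0.29,1,0],
    [0.29,1,0],
    [0.29,1,0],
    [0.29,1,0],
    [0.29,1,0],
    [0.29,1,0],
    [0.29,1,0],
    [0.29,1,0],
    [0.29,1,0],
    [0.29,1,0],
    [0.29,1,0],
  ],
  spin=[0,0,0,0,0,0,0,0,0,0,0,0,0,0,0,0,0,0,0,0],
)

```text
clock: 6.5
position: [0.5093, 0.1386, 0.3216]
eef_rot: [-180.0, -0.0, 12.5]
wrist_force: [-0.4, 0.5, -0.0]
opening: 0.0853
grasp_force: 0.0
```

Call:
servo_tool(
  translation=[
    [0.29,1,0],
    [0.29,1,0],
    [0.29,1,0],
    [0.29,1,0],
    [0.29,1,0],
    [0.29,1,0],
    [0.29,1,0],
    [0,0,0],
    [0,0,0],
  ],
  spin=[0,0,0,0,0,0,0,0,0],
)

```text
clock: 7.4
position: [0.5964, -0.0206, 0.3212]
eef_rot: [-180.0, 0.0, 12.4]
wrist_force: [0.4, 0.1, 0.4]
opening: 0.0854
grasp_force: 0.0
```

```bash
python3 -c "
from h import *
go([.613,-.022,.16],12)
im=arm.capture('wrist');cv2.imwrite('pics/w1.png',im[:,:,::-1])
print(arm.look_for('cover','wrist'),w2p('wrist',[.613,-.022,.18]))"
```

```text
t 7.4 yaw 12.4 az -2.0 q7 -70.8 units x,y,z [0.64 0.19 6.45] spin 0.11 target [ 0.613 -0.022  0.16 ]
[{'bbox': [235.7, 98.3, 179.5, 124.7], 'confidence': 0.82}, {'bbox': [315.2, 320.6, 106.9, 61.1], 'confidence': 0.79}] (np.float64(323.9141155112776), np.float64(171.3267048465891))
```

View pics/w1.png

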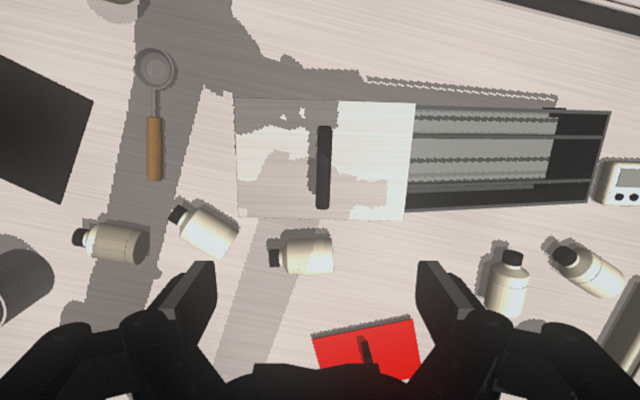

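```bash
python3 -c "
from h import *
a,b=p2w('wrist',325,127,.187),p2w('wrist',322.5,208,.187);d=a-b
print('grip',(a+b)/2,np.linalg.norm(d),np.degrees(np.arctan2(d[1],d[0])))
C=[p2w('wrist',*p,.15) for p in [(233,97),(416,103),(405,221),(238,217)]]
print(np.mean(C,0),[(round(np.degrees(np.arctan2(*(q-p)[1::-1])),1),round(np.linalg.norm(q-p),3)) for p,q in [(C[1],C[0]),(C[2],C[3]),(C[3],C[0]),(C[2],C[1])]])
# bottles base & cap from this view
g=[((143,244),(73,238)),((226,244),(175,213)),((332,255),(268,257)),((506,312),(513,250)),((613,287),(555,250))]
for n,(p,q) in enumerate(g,1):
    P,Q=p2w('wrist',*p,.025),p2w('wrist',*q,.025); d=Q-P; print(n,np.round(P+d*31/np.linalg.norm(d)*.001,3),round(np.linalg.norm(d),3),round(np.degrees(np.arctan2(d[1],d[0])),1))
"
```

```text
grip [ 0.61628005 -0.02090996  0.187     ] 0.06799328133226776 11.25853069253067
[ 0.61530116 -0.02133375  0.15      ] [(np.float64(100.8), np.float64(0.163)), (np.float64(101.2), np.float64(0.164)), (np.float64(11.1), np.float64(0.112)), (np.float64(11.9), np.float64(0.111))]
1 [0.423 0.223 0.025] 0.097 97.3
2 [0.464 0.107 0.025] 0.08 67.9
3 [ 0.461 -0.041  0.025] 0.091 104.6
4 [ 0.465 -0.337  0.025] 0.101 16.2
5 [ 0.519 -0.453  0.025] 0.113 71.3
```

```bash
python3 -c "
from h import *
go([.616,-.021,.165],11.2)"
```

```text
t 7.5 yaw 12.6 az -1.8 q7 -70.8 units x,y,z [0.76 0.24 6.25] spin 0.36 target [ 0.616 -0.021  0.165]
```

Call:
servo_tool(
  translation=[
    [0.38,0.08,0],
    [0.38,0.08,0.3],
    [0,0,0.9],
    [0,0,0.9],
    [0,0,0.9],
    [0,0,0.9],
    [0,0,0.9],
    [0,0,0.8],
    [0,0,0.6],
    [0,0,0],
    [0,0,0],
  ],
  spin=[0.3,0,0,0,0,0,0,0,0,0,0],
)

```text
clock: 8.6
position: [0.6163, -0.0202, 0.1664]
eef_rot: [180.0, -0.0, 11.3]
wrist_force: [-0.1, -0.0, 0.5]
opening: 0.0855
grasp_force: 0.0
```

Call:
servo_tool(
  translation=[
    [0,0,0],
    [0,0,0],
    [0,0,0],
    [0,0,0],
    [0,0,0],
    [0,0,0],
    [0,0,0],
    [0,0,0],
    [0,0,0],
    [0,0,0],
  ],
  spin=[0,0,0,0,0,0,0,0,0,0],
  jaw=1,
)

```text
clock: 9.6
position: [0.6162, -0.0207, 0.1669]
eef_rot: [180.0, -0.0, 11.3]
wrist_force: [-0.7, -2.1, 5.3]
opening: 0.0109
grasp_force: 61.1
```

Call:
servo_tool(
  translation=[
    [0,0,-0.2],
    [0,0,-0.3],
    [0,0,-0.5],
    [0,0,-0.6],
    [0,0,-0.8],
    [0,0,-0.8],
    [0,0,0],
    [0,0,0],
    [0,0,0],
  ],
  spin=[0,0,0,0,0,0,1,1,1],
)

```text
clock: 10.5
position: [0.6161, -0.0202, 0.2478]
eef_rot: [-180.0, -0.1, -0.8]
wrist_force: [0.3, 0.0, -3.3]
opening: 0.0104
grasp_force: 59.9
```

```bash
python3 -c "
from h import *
go([.55,.387,.06],arm.sense()['eef_rot'][2])"
```

```text
t 10.5 yaw -0.8 az -1.9 q7 -81.3 units x,y,z [ -2.88 -16.25   7.51] spin -0.0 target [0.55  0.387 0.06 ]
```

Call:
servo_tool(
  translation=[
    [0,-0.5,0],
    [-0.19,-1,0],
    [-0.19,-1,0],
    [-0.19,-1,0],
    [-0.19,-1,0],
    [-0.19,-1,0],
    [-0.19,-1,0],
    [-0.19,-1,0],
    [-0.19,-1,0],
    [-0.19,-1,0],
    [-0.19,-1,0],
    [-0.19,-1,0],
    [-0.19,-1,0],
    [-0.19,-1,0],
    [-0.19,-1,0],
    [-0.19,-1,0],
    [0,-0.75,0],
    [0,0,0.5],
    [0,0,0.5],
    [0,0,0.5],
  ],
  spin=[0,0,0,0,0,0,0,0,0,0,0,0,0,0,0,0,0,0,0,0],
)

```text
clock: 12.5
position: [0.5494, 0.3854, 0.2077]
eef_rot: [179.9, 0.0, -0.7]
wrist_force: [0.4, -0.5, -5.1]
opening: 0.0106
grasp_force: 59.9
```

Call:
servo_tool(
  translation=[
    [0,0,1],
    [0,0,1],
    [0,0,1],
    [0,0,1],
    [0,0,1],
    [0,0,0.8],
    [0,0,0.4],
    [0,0,0.3],
    [0,0,0.2],
    [0,0,0],
  ],
  spin=[0,0,0,0,0,0,0,0,0,0],
)

```text
clock: 13.5
position: [0.5496, 0.3866, 0.0413]
eef_rot: [-180.0, -0.0, -0.7]
wrist_force: [-0.3, 0.6, -3.4]
opening: 0.0104
grasp_force: 59.9
```

Call:
servo_tool(
  translation=[
    [0,0,0.2],
    [0,0,0.15],
    [0,0,0.1],
    [0,0,0],
  ],
  spin=[0,0,0,0],
)

```text
clock: 13.9
position: [0.5495, 0.387, 0.0309]
eef_rot: [-180.0, 0.0, -0.7]
wrist_force: [-2.0, -1.5, 1.4]
opening: 0.0106
grasp_force: 60.5
```

Call:
servo_tool(
  translation=[
    [0,0,0],
    [0,0,0],
    [0,0,0],
    [0,0,0],
    [0,0,0],
    [0,0,0],
  ],
  spin=[0,0,0,0,0,0],
  jaw=0,
)

```text
clock: 14.5
position: [0.5495, 0.3868, 0.0301]
eef_rot: [-180.0, -0.0, -0.7]
wrist_force: [-0.6, 0.2, -0.4]
opening: 0.0856
grasp_force: 0.0
```

Call:
servo_tool(
  translation=[
    [0,0,-0.5],
    [0,0,-1],
    [0,0,-1],
    [0,0,-1],
    [0,0,-1],
    [0,0,-1],
    [0,0,-1],
    [0,0,-1],
    [0,0,-1],
    [0,0,-0.5],
    [0,0,0],
    [0,0,0],
    [0,0,0],
    [0,0,0],
    [0,0,0],
    [0,0,0],
    [0,0,0],
    [0,0,0],
    [0,0,0],
    [0,0,0],
  ],
  spin=[0,0,0,-1,-1,-1,-1,-1,-1,-1,-1,-1,-1,-1,-1,-1,-1,-1,-1,-1],
)

```text
clock: 16.5
position: [0.5496, 0.3865, 0.2562]
eef_rot: [180.0, -0.0, 67.5]
wrist_force: [0.2, -0.8, 0.7]
opening: 0.0854
grasp_force: 0.0
```

```bash
python3 -c "
from h import *
go([.435,.20,.20],95)
im=arm.capture('wrist');cv2.imwrite('pics/w2.png',im[:,:,::-1])
print(arm.look_for('bottle1_mid','wrist'),arm.look_for('cover','wrist'))"
```

```text
t 16.5 yaw 67.5 az 35.1 q7 -53.7 units x,y,z [-7.03 -5.22  2.25] spin -6.88 target [0.435 0.2   0.2  ]
[{'bbox': [319.7, 340.6, 35.5, 27.9], 'confidence': 0.88}] [{'bbox': [242.7, 81.0, 142.0, 167.3], 'confidence': 0.97}]
```

View pics/w2.png

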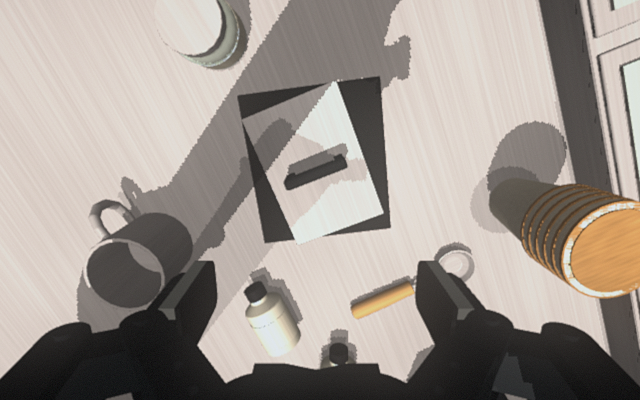

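```bash
python3 -c "
from h import *
P,Q=p2w('wrist',282,345,.025),p2w('wrist',255.5,290,.025); d=Q-P; L=np.linalg.norm(d); th=np.degrees(np.arctan2(d[1],d[0])); print(P,Q,L,th)
m=P+d/L*.031;print(m)
go([m[0],m[1],.17],th)"
```

```text
[0.41793506 0.18854145 0.025     ] [0.42123468 0.27573098 0.025     ] 0.08725194730211888 87.8327227363176
[0.41910739 0.21951927 0.025     ]
t 16.6 yaw 67.2 az 35.1 q7 -53.9 units x,y,z [-6.87 -4.96  3.44] spin -5.15 target [0.419 0.22  0.17 ]
```

Call:
servo_tool(
  translation=[
    [0,0,0],
    [0,0,0],
    [0,0,0],
    [0,0,0],
    [0,0,0],
    [0,0,0],
    [0,0,0],
  ],
  spin=[-1,-1,-1,-1,-1,-0.5,0],
)

```text
clock: 17.35
position: [0.5495, 0.3866, 0.2556]
eef_rot: [180.0, -0.0, 89.2]
wrist_force: [0.0, 0.3, -0.4]
opening: 0.0854
grasp_force: 0.0
```

```bash
python3 -c "
from h import *
go([.419,.222,.010],89)"
```

```text
t 17.4 yaw 89.2 az 35.1 q7 -32.8 units x,y,z [-6.68 -5.11  9.82] spin 0.06 target [0.419 0.222 0.01 ]
```

Call:
servo_tool(
  translation=[
    [-0.96,-0.73,0.3],
    [-0.96,-0.73,0.4],
    [-0.96,-0.73,0.5],
    [-0.95,-0.73,0.6],
    [-0.95,-0.73,0.6],
    [-0.95,-0.73,0.7],
    [-0.95,-0.73,0.7],
    [0,0,1],
    [0,0,1],
    [0,0,1],
    [0,0,1],
    [0,0,0.9],
    [0,0,0.6],
    [0,0,0.4],
    [0,0,0.1],
    [0,0,0],
    [0,0,0],
  ],
  spin=[0,0,0,0,0,0,0,0,0,0,0,0,0,0,0,0,0],
)

```text
clock: 19.05
position: [0.4204, 0.2218, 0.0109]
eef_rot: [179.9, -0.1, 89.3]
wrist_force: [0.3, 0.7, 1.0]
opening: 0.0856
grasp_force: 0.0
```

Call:
servo_tool(
  translation=[
    [0,0,0],
    [0,0,0],
    [0,0,0],
    [0,0,0],
    [0,0,0],
    [0,0,0],
    [0,0,0],
    [0,0,0],
  ],
  spin=[0,0,0,0,0,0,0,0],
  jaw=1,
)

```text
clock: 19.85
position: [0.4204, 0.2216, 0.011]
eef_rot: [179.9, -0.1, 89.3]
wrist_force: [-0.3, 0.0, 5.1]
opening: 0.0485
grasp_force: 61.8
```

Call:
servo_tool(
  translation=[
    [0,0,-0.4],
    [0,0,-0.6],
    [0,0,-1],
    [0,0,-1],
    [0,0,-1],
    [0,0,-1],
    [0,0,-1],
    [0,0,-1],
    [0,0,-1],
    [0,0,-0.6],
    [0,0,0],
    [0,0,0],
    [0,0,0],
    [0,0,0],
    [0,0,0],
    [0,0,0],
    [0,0,0],
    [0,0,0],
    [0,0,0],
    [0,0,0],
  ],
  spin=[0.5,1,1,1,1,1,1,1,1,1,1,1,1,1,1,1,1,1,1,1],
)

```text
clock: 21.85
position: [0.4194, 0.2211, 0.2248]
eef_rot: [180.0, 0.0, 11.1]
wrist_force: [-1.1, -0.3, -1.7]
opening: 0.0478
grasp_force: 62.3
```

```bash
python3 -c "
from h import *
c,s=np.cos(np.radians(11.3)),np.sin(np.radians(11.3))
go([.616-.013*c,-.021-.013*s,.18],11.3)
im=arm.capture('wrist');cv2.imwrite('pics/w3.png',im[:,:,::-1])
"
```

```text
t 21.9 yaw 11.1 az 27.8 q7 -111.1 units x,y,z [ 5.29 11.04  1.79] spin -0.04 target [ 0.603 -0.024  0.18 ]
```

View pics/w3.png

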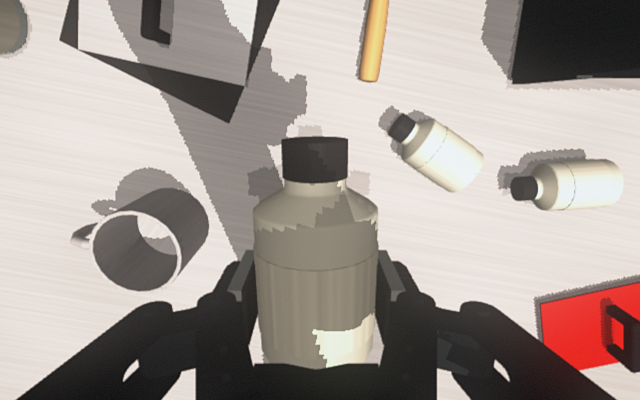

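```bash
cat >> h.py <<'E'
def capx(v,z=-.02):
    i=arm.camera_info('wrist'); M=np.array(i['mount']); d=M[:3,:3]@np.array([0,-(v-i['cy'])/i['fy'],-1]); o=M[:3,3]
    return (o+d*(z-o[2])/d[2])[0]
E
python3 -c "
from h import *
print([capx(138,z) for z in (-.002,-.014,-.026)], [capx(182,z) for z in(-.014,-.026)])"
```

```text
[np.float64(0.05816318534910875), np.float64(0.05937414111605154), np.float64(0.060585096882994335)] [np.float64(0.04240828653456642), np.float64(0.045194085614402024)]
```

```bash
cat >> h.py <<'E'
def rack(off=-.013,z=.21,y=0.):
    a=np.radians(11.3); c,s=np.cos(a),np.sin(a)
    go([.6162+off*c-y*s,-.0208+off*s+y*c,z],11.3)
E
python3 -c "
from h import *
rack(-.015,.21)"
```

```text
t 21.9 yaw 11.0 az 27.8 q7 -111.3 units x,y,z [ 5.22 11.03  0.59] spin -0.07 target [ 0.601 -0.024  0.21 ]
```

Call:
servo_tool(
  translation=[
    [0.2,0.5,0],
    [0.45,0.95,0],
    [0.45,0.95,0],
    [0.45,0.95,0],
    [0.45,0.95,0],
    [0.45,0.95,0],
    [0.45,0.95,0],
    [0.45,0.95,0],
    [0.45,0.95,0],
    [0.45,0.95,0],
    [0.45,0.95,0],
    [0.45,0.95,0],
    [0.07,0.08,0],
    [0,0,0],
    [0,0,0],
  ],
  spin=[-0.07,0,0,0,0,0,0,0,0,0,0,0,0,0,0],
)

```text
clock: 23.4
position: [0.6024, -0.0214, 0.2247]
eef_rot: [-179.9, 0.0, 11.7]
wrist_force: [-0.2, -1.1, -0.4]
opening: 0.0484
grasp_force: 62.2
```

```bash
python3 -c "
from h import *
rack(-.015,.11)
im=arm.capture('wrist');cv2.imwrite('pics/w4.png',im[:,:,::-1])"
```

```text
t 23.4 yaw 11.7 az -2.0 q7 -70.9 units x,y,z [-0.06  0.09  4.59] spin 0.1 target [ 0.601 -0.024  0.11 ]
```

View pics/w4.png

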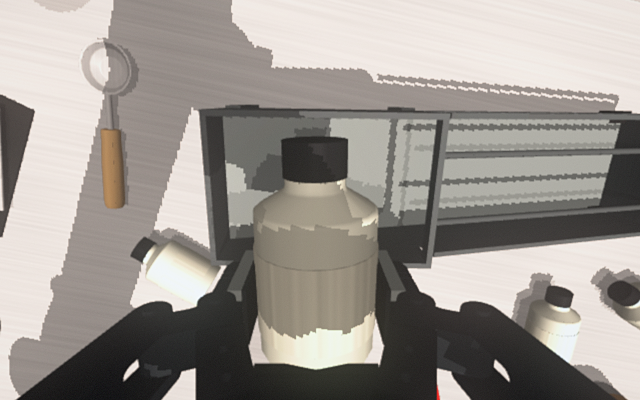

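```bash
python3 -c "
from h import *
C=[p2w('wrist',*p,.147) for p in [(201,111),(449,114),(430,267),(213,266)]]
print(np.mean(C,0),[(round(np.degrees(np.arctan2(*(q-p)[1::-1])),1),round(np.linalg.norm(q-p),3)) for p,q in [(C[1],C[0]),(C[2],C[3]),(C[3],C[0]),(C[2],C[1])]])"
```

```text
[ 0.61543973 -0.02335413  0.147     ] [(np.float64(101.1), np.float64(0.156)), (np.float64(101.5), np.float64(0.156)), (np.float64(10.8), np.float64(0.108)), (np.float64(10.8), np.float64(0.107))]
```

Call:
servo_tool(
  translation=[
    [-0.06,0.09,0.2],
    [0,0,0.6],
    [0,0,0.7],
    [0,0,0.6],
    [0,0,0.6],
    [0,0,0.5],
    [0,0,0.4],
    [0,0,0.3],
    [0,0,0.3],
    [0,0,0.3],
    [0,0,0.1],
    [0,0,0],
  ],
  spin=[0.1,0,0,0,0,0,0,0,0,0,0,0],
)

```text
clock: 24.65
position: [0.6018, -0.0251, 0.1098]
eef_rot: [-180.0, 0.0, 11.2]
wrist_force: [0.5, 0.3, -1.3]
opening: 0.0481
grasp_force: 62.2
```

Call:
servo_tool(
  translation=[
    [0,0,0],
    [0,0,0],
    [0,0,0],
    [0,0,0],
    [0,0,0],
    [0,0,-0.3],
    [0,0,-0.5],
    [0,0,-0.7],
    [0,0,-1],
    [0,0,-1],
    [0,0,-1],
    [0,0,-1],
    [0,0,-0.5],
    [0,0,0],
  ],
  spin=[0,0,0,0,0,0,0,0,0,0,0,0,0,0],
  jaw=0.1,
)

```text
clock: 26.05
position: [0.603, -0.0253, 0.2626]
eef_rot: [180.0, -0.2, 11.2]
wrist_force: [0.4, -0.2, -0.0]
opening: 0.0769
grasp_force: 0.0
```

```bash
python3 -c "
from h import *
im=arm.capture('wrist');cv2.imwrite('pics/w5.png',im[:,:,::-1])
print(arm.look_for('bottle2_mid','wrist'))
go([.464,.106,.17],69)
"
```

```text
[{'bbox': [504.9, 269.8, 48.6, 55.5], 'confidence': 0.64}]
t 26.1 yaw 11.2 az -2.4 q7 -71.7 units x,y,z [ 2.92 -7.02  3.58] spin -14.45 target [0.464 0.106 0.17 ]
```

View pics/w5.png

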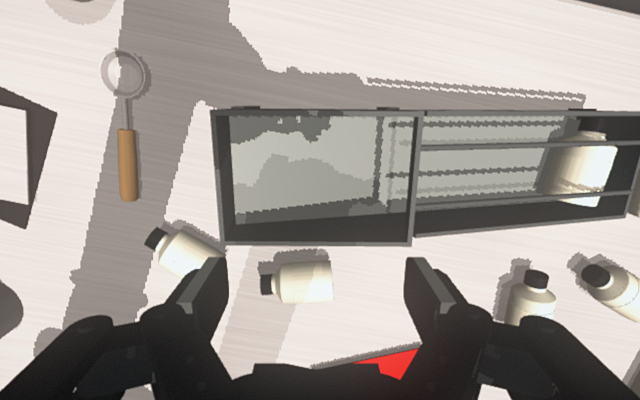

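Call:
servo_tool(
  translation=[
    [0,0,0],
    [0,0,0],
    [0,0,0],
    [0,0,0],
    [0,0,0],
    [0,0,0],
    [0,0,0],
    [0,0,0],
    [0,0,0],
    [0,0,0],
    [0,0,0],
    [0,0,0],
    [0,0,0],
    [0,0,0],
    [0,0,0],
  ],
  spin=[-1,-1,-1,-1,-1,-1,-1,-1,-1,-1,-1,-1,-1,-1,-0.4],
  jaw=0,
)

```text
clock: 27.65
position: [0.6011, -0.025, 0.2583]
eef_rot: [-179.8, 0.1, 68.9]
wrist_force: [0.2, -0.4, -0.3]
opening: 0.0857
grasp_force: 0.0
```

```bash
python3 -c "
from h import *
go([.464,.105,.010],69)
"
```

```text
t 27.6 yaw 68.9 az -2.4 q7 -15.5 units x,y,z [ 2.89 -6.98  9.93] spin -0.03 target [0.464 0.105 0.01 ]
```

Call:
servo_tool(
  translation=[
    [0.41,-0.99,0],
    [0.41,-0.99,0],
    [0.41,-1,0],
    [0.41,-1,0.2],
    [0.41,-1,0.5],
    [0.42,-1,0.6],
    [0.42,-1,0.8],
    [0,0,1],
    [0,0,1],
    [0,0,1],
    [0,0,1],
    [0,0,1],
    [0,0,1],
    [0,0,0.9],
    [0,0,0.6],
    [0,0,0.3],
    [0,0,0],
    [0,0,0],
  ],
  spin=[0,0,0,0,0,0,0,0,0,0,0,0,0,0,0,0,0,0],
)

```text
clock: 29.45
position: [0.4656, 0.1054, 0.0129]
eef_rot: [180.0, -0.0, 68.8]
wrist_force: [-0.7, -0.7, 0.1]
opening: 0.0852
grasp_force: 0.0
```

Call:
servo_tool(
  translation=[
    [0,0,0],
    [0,0,0],
    [0,0,0],
    [0,0,0],
    [0,0,0],
    [0,0,0],
    [0,0,0],
    [0,0,0],
  ],
  spin=[0,0,0,0,0,0,0,0],
  jaw=1,
)

```text
clock: 30.25
position: [0.4662, 0.1057, 0.0137]
eef_rot: [179.9, -0.1, 68.8]
wrist_force: [-0.9, -0.3, 5.6]
opening: 0.0484
grasp_force: 62.2
```

Call:
servo_tool(
  translation=[
    [0,0,-0.4],
    [0,0,-0.6],
    [0,0,-1],
    [0,0,-1],
    [0,0,-1],
    [0,0,-1],
    [0,0,-1],
    [0,0,-1],
    [0,0,-1],
    [0,0,-0.6],
    [0,0,0],
    [0,0,0],
    [0,0,0],
    [0,0,0],
    [0,0,0],
  ],
  spin=[0.4,1,1,1,1,1,1,1,1,1,1,1,1,1,1],
)

```text
clock: 31.75
position: [0.4651, 0.1052, 0.2274]
eef_rot: [-180.0, 0.0, 11.0]
wrist_force: [-0.6, 0.4, -0.7]
opening: 0.0479
grasp_force: 62.0
```

```bash
cat >> h.py <<'E'
def capcheck(name):
    im=arm.capture('wrist'); cv2.imwrite(f'pics/{name}.png',im[:,:,::-1])
    g=im.max(2)[:,300:331].mean(1); print('col profile',[(r,int(g[r])) for r in range(90,210,6)])
    d=[r for r in range(90,200) if g[r]<70]; print('cap rows',d[:1],d[-1:], 'offset of mid mm',round((capx(d[0])-.060)*1000+2.,1) if d else None)
    m=im[int(d[0])+10,200:430].max(1) if d else None
    if d: c=np.where(m<70)[0]+200; print('cap cols',c.min(),c.max())
E
python3 -c "
from h import *
capcheck('c2'); rack(-.015,.11)"
```

```text
col profile [(90, 215), (96, 213), (102, 215), (108, 213), (114, 228), (120, 231), (126, 229), (132, 221), (138, 214), (144, 213), (150, 220), (156, 62), (162, 66), (168, 63), (174, 62), (180, 60), (186, 59), (192, 58), (198, 60), (204, 182)]
cap rows [153] [198] offset of mid mm -3.4
cap cols 286 348
t 31.8 yaw 10.9 az 12.7 q7 -96.4 units x,y,z [4.34 6.13 4.7 ] spin -0.1 target [ 0.601 -0.024  0.11 ]
```

Call:
servo_tool(
  translation=[
    [0.3,0.4,0],
    [0.7,0.95,0],
    [0.7,0.95,0],
    [0.7,0.95,0],
    [0.7,0.95,0],
    [0.7,0.95,0],
    [0.6,0.9,0],
    [0.15,0.08,0],
    [0,0,0],
    [0,0,0],
  ],
  spin=[-0.1,0,0,0,0,0,0,0,0,0],
)

```text
clock: 32.8
position: [0.6069, -0.0208, 0.2273]
eef_rot: [-179.9, 0.0, 11.7]
wrist_force: [-0.2, 0.4, -1.4]
opening: 0.048
grasp_force: 62.1
```

```bash
python3 -c "
from h import *
rack(-.0096,.113)"
```

```text
t 32.8 yaw 11.7 az -2.0 q7 -71.9 units x,y,z [-0.02  0.07  4.57] spin 0.1 target [ 0.607 -0.023  0.113]
```

Call:
servo_tool(
  translation=[
    [0,0.07,0.2],
    [0,0,0.6],
    [0,0,0.7],
    [0,0,0.6],
    [0,0,0.6],
    [0,0,0.5],
    [0,0,0.4],
    [0,0,0.3],
    [0,0,0.3],
    [0,0,0.3],
    [0,0,0.1],
    [0,0,0],
  ],
  spin=[0.1,0,0,0,0,0,0,0,0,0,0,0],
)

```text
clock: 34.0
position: [0.6078, -0.0237, 0.1123]
eef_rot: [-180.0, 0.0, 11.2]
wrist_force: [-0.2, 0.5, -1.1]
opening: 0.0476
grasp_force: 62.1
```

Call:
servo_tool(
  translation=[
    [0,0,0],
    [0,0,0],
    [0,0,0],
    [0,0,0],
    [0,0,0],
    [0,0,-0.3],
    [0,0,-0.5],
    [0,0,-0.7],
    [0,0,-1],
    [0,0,-1],
    [0,0,-1],
    [0,0,-1],
    [0,0,-0.5],
    [0,0,0],
  ],
  spin=[0,0,0,0,0,0,0,0,0,0,0,0,0,0],
  jaw=0.1,
)

```text
clock: 35.4
position: [0.609, -0.0239, 0.2652]
eef_rot: [180.0, -0.3, 11.2]
wrist_force: [0.6, 0.1, -0.6]
opening: 0.0774
grasp_force: 0.0
```

```bash
python3 -c "
from h import *
im=arm.capture('wrist');cv2.imwrite('pics/w6.png',im[:,:,::-1])
"
```

```text
(no output)
```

View pics/w6.png

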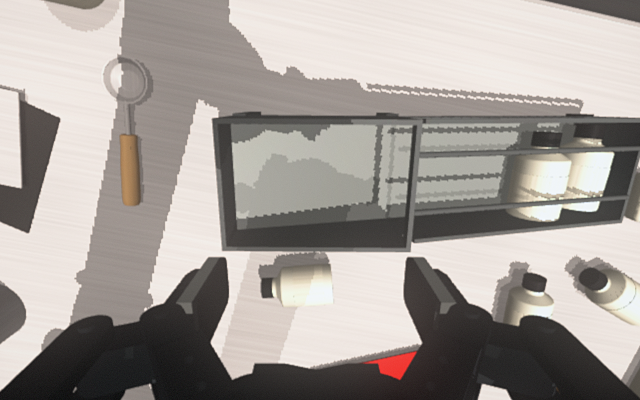

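```bash
python3 -c "
from h import *
for P,Q in [(p2w('wrist',331,282,.025),p2w('wrist',261,288,.025))]:
  d=Q-P; L=np.linalg.norm(d); th=np.degrees(np.arctan2(d[1],d[0])); m=P+d/L*.031; print(L,th,m)
go([.46,-.042,.01],103)"
```

```text
0.08908696312047878 106.70079620728919 [ 0.4607466  -0.04090477  0.025     ]
t 35.5 yaw 11.2 az -2.2 q7 -72.6 units x,y,z [ 0.62 -5.94 10.13] spin -22.95 target [ 0.46  -0.042  0.01 ]
```

Call:
servo_tool(
  translation=[
    [0,0,0],
    [0,0,0],
    [0,0,0],
    [0,0,0],
    [0,0,0],
    [0,0,0],
    [0,0,0],
    [0,0,0],
    [0,0,0],
    [0,0,0],
    [0,0,0],
    [0,0,0],
    [0,0,0],
    [0,0,0],
    [0,0,0],
    [0,0,0],
    [0,0,0],
    [0,0,0],
    [0,0,0],
    [0,0,0],
  ],
  spin=[-1,-1,-1,-1,-1,-1,-1,-1,-1,-1,-1,-1,-1,-1,-1,-1,-1,-1,-1,-1],
  jaw=0,
)

```text
clock: 37.45
position: [0.6069, -0.0236, 0.2605]
eef_rot: [-179.8, 0.0, 91.4]
wrist_force: [0.3, 0.1, -0.8]
opening: 0.0852
grasp_force: 0.0
```

Call:
servo_tool(
  translation=[
    [0,0,0],
    [0,0,0],
    [0,0,0],
    [0,0,0],
  ],
  spin=[-1,-1,-1,0],
)

```text
clock: 37.85
position: [0.607, -0.0236, 0.2607]
eef_rot: [-179.8, -0.0, 103.2]
wrist_force: [-0.4, 0.3, -0.8]
opening: 0.0853
grasp_force: 0.0
```

```bash
python3 -c "
from h import *
go([.46,-.042,.01],103)"
```

```text
t 37.9 yaw 103.2 az -2.2 q7 17.3 units x,y,z [ 0.6  -5.9  10.03] spin 0.05 target [ 0.46  -0.042  0.01 ]
```

Call:
servo_tool(
  translation=[
    [0.1,-0.98,0],
    [0.1,-0.98,0],
    [0.1,-0.98,0],
    [0.1,-0.98,0.3],
    [0.1,-0.98,0.6],
    [0.1,-1,0.9],
    [0,0,1],
    [0,0,1],
    [0,0,1],
    [0,0,1],
    [0,0,1],
    [0,0,1],
    [0,0,0.9],
    [0,0,0.6],
    [0,0,0.5],
    [0,0,0.2],
    [0,0,0],
    [0,0,0],
  ],
  spin=[-0.3,0,0,0,0,0,0,0,0,0,0,0,0,0,0,0,0,0],
)

```text
clock: 39.65
position: [0.4617, -0.0453, 0.0131]
eef_rot: [179.9, 0.0, 104.4]
wrist_force: [0.2, 2.0, 0.3]
opening: 0.0858
grasp_force: 0.0
```

Call:
servo_tool(
  translation=[
    [0,0,0],
    [0,0,0],
    [0,0,0],
    [0,0,0],
    [0,0,0],
    [0,0,0],
    [0,0,0],
    [0,0,0],
  ],
  spin=[0,0,0,0,0,0,0,0],
  jaw=1,
)

```text
clock: 40.45
position: [0.462, -0.0453, 0.0135]
eef_rot: [179.9, 0.0, 104.4]
wrist_force: [-1.3, -0.3, 5.8]
opening: 0.0481
grasp_force: 62.1
```

Call:
servo_tool(
  translation=[
    [0,0,-0.4],
    [0,0,-0.6],
    [0,0,-1],
    [0,0,-1],
    [0,0,-1],
    [0,0,-1],
    [0,0,-1],
    [0,0,-1],
    [0,0,-1],
    [0,0,-0.6],
    [0,0,0],
    [0,0,0],
    [0,0,0],
    [0,0,0],
    [0,0,0],
    [0,0,0],
    [0,0,0],
    [0,0,0],
    [0,0,0],
    [0,0,0],
  ],
  spin=[1,1,1,1,1,1,1,1,1,1,1,1,1,1,1,1,1,1,1,1],
)

```text
clock: 42.45
position: [0.4609, -0.0454, 0.2273]
eef_rot: [-180.0, 0.0, 24.2]
wrist_force: [-0.1, 0.9, -0.7]
opening: 0.0479
grasp_force: 62.2
```

Call:
servo_tool(
  translation=[
    [0,0,0],
    [0,0,0],
    [0,0,0],
    [0,0,0],
    [0,0,0],
  ],
  spin=[1,1,1,0.3,0],
)

```text
clock: 42.95
position: [0.461, -0.0453, 0.2274]
eef_rot: [-180.0, 0.0, 11.2]
wrist_force: [-0.1, -0.6, -1.7]
opening: 0.0477
grasp_force: 62.2
```

```bash
python3 -c "
from h import *
capcheck('c3'); rack(-.013,.11)"
```

```text
col profile [(90, 208), (96, 205), (102, 206), (108, 203), (114, 217), (120, 220), (126, 199), (132, 138), (138, 61), (144, 64), (150, 62), (156, 60), (162, 57), (168, 55), (174, 55), (180, 170), (186, 171), (192, 145), (198, 145), (204, 145)]
cap rows [133] [176] offset of mid mm 3.7
cap cols 283 346
t 43.0 yaw 11.3 az -5.6 q7 -78.3 units x,y,z [5.76 0.25 4.7 ] spin -0.01 target [ 0.603 -0.023  0.11 ]
```

Call:
servo_tool(
  translation=[
    [0.5,0,0],
    [0.95,0.05,0],
    [0.95,0.05,0],
    [0.95,0.05,0],
    [0.95,0.05,0],
    [0.9,0.05,0],
    [0.41,0,0],
    [0,0,0],
    [0,0,0],
  ],
  spin=[0,0,0,0,0,0,0,0,0],
)

```text
clock: 43.9
position: [0.5995, -0.0244, 0.2272]
eef_rot: [180.0, 0.1, 11.2]
wrist_force: [-0.5, 1.2, -1.2]
opening: 0.048
grasp_force: 62.2
```

```bash
python3 -c "
from h import *
rack(-.0165,.113)"
```

```text
t 43.9 yaw 11.2 az -2.3 q7 -74.8 units x,y,z [ 0.02 -0.01  4.57] spin -0.02 target [ 0.6   -0.024  0.113]
```

Call:
servo_tool(
  translation=[
    [0,0,0.2],
    [0,0,0.6],
    [0,0,0.7],
    [0,0,0.6],
    [0,0,0.6],
    [0,0,0.5],
    [0,0,0.4],
    [0,0,0.3],
    [0,0,0.3],
    [0,0,0.3],
    [0,0,0.1],
    [0,0,0],
  ],
  spin=[0,0,0,0,0,0,0,0,0,0,0,0],
)

```text
clock: 45.1
position: [0.5999, -0.0242, 0.1122]
eef_rot: [-180.0, 0.0, 11.2]
wrist_force: [-0.3, 0.5, -0.6]
opening: 0.048
grasp_force: 62.2
```

Call:
servo_tool(
  translation=[
    [0,0,0],
    [0,0,0],
    [0,0,0],
    [0,0,0],
    [0,0,0],
    [0,0,-0.3],
    [0,0,-0.5],
    [0,0,-0.7],
    [0,0,-1],
    [0,0,-1],
    [0,0,-1],
    [0,0,-1],
    [0,0,-0.5],
    [0,0,0],
  ],
  spin=[0,0,0,0,0,0,0,0,0,0,0,0,0,0],
  jaw=0.1,
)

```text
clock: 46.5
position: [0.6011, -0.0243, 0.2653]
eef_rot: [180.0, -0.3, 11.2]
wrist_force: [0.7, -0.6, -0.8]
opening: 0.0768
grasp_force: 0.0
```

```bash
python3 -c "
from h import *
im=arm.capture('wrist');cv2.imwrite('pics/w7.png',im[:,:,::-1])
go([.465,-.335,.01],17)
"
```

```text
t 46.5 yaw 11.2 az -2.3 q7 -75.1 units x,y,z [-8.81 10.31 10.13] spin -1.45 target [ 0.465 -0.335  0.01 ]
```

Call:
servo_tool(
  translation=[
    [0,0,0],
    [0,0,0],
    [-0.88,0.95,0],
    [-0.88,0.95,0],
    [-0.88,0.95,0],
    [-0.88,0.95,0],
    [-0.88,0.95,0],
    [-0.88,0.95,0],
    [-0.88,0.95,0],
    [-0.88,0.95,0],
    [-0.88,0.95,0],
    [-0.88,0.95,0],
    [-0.5,0.3,0],
    [-0.5,0,0],
    [0,0,0],
    [0,0,0],
  ],
  spin=[-1,-0.2,0,0,0,0,0,0,0,0,0,0,0,0,0,0],
  jaw=0,
)

```text
clock: 48.15
position: [0.4328, -0.3255, 0.2624]
eef_rot: [-179.9, -0.1, 16.1]
wrist_force: [0.0, 0.5, -0.3]
opening: 0.0854
grasp_force: 0.0
```

```bash
python3 -c "
from h import *
im=arm.capture('wrist');cv2.imwrite('pics/w8.png',im[:,:,::-1])
print(arm.sense()['position'],arm.look_for('bottle4_mid','wrist'))
"
```

```text
[ 0.43320042 -0.32543875  0.26247811] []
```

View pics/w8.png

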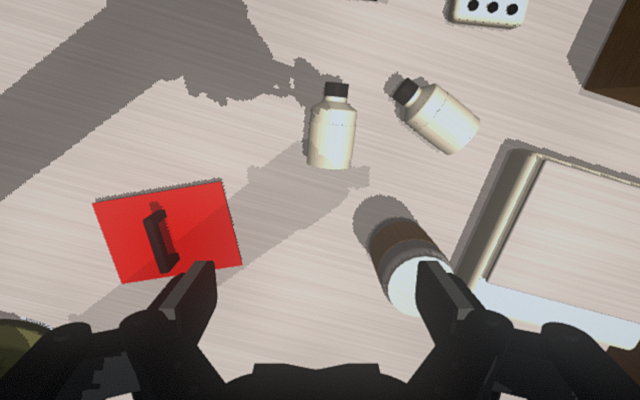

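```bash
python3 -c "
from h import *
cp=campose('wrist')
for p,q in [((328.5,165),(337,83)),((463,136),(401,84))]:
  P,Q=p2w('wrist',*p,.025,cp),p2w('wrist',*q,.025,cp)
  d=Q-P; L=np.linalg.norm(d); th=np.degrees(np.arctan2(d[1],d[0])); m=(P+Q)/2-d/L*.013; print(L,th,m)
  go([m[0],m[1],.011],th)"
```

```text
0.08814172660399607 10.915038608519314 [ 0.4714992  -0.33216789  0.025     ]
t 48.2 yaw 16.2 az -36.9 q7 -37.1 units x,y,z [ 1.45  0.55 10.06] spin 1.31 target [ 0.471 -0.332  0.011]
0.0905930306416455 69.303869849252 [ 0.52488298 -0.44139624  0.025     ]
t 48.2 yaw 16.2 az -36.9 q7 -37.1 units x,y,z [-3.04  5.07 10.06] spin -13.28 target [ 0.525 -0.441  0.011]
```

Call:
servo_tool(
  translation=[
    [0,0,0],
    [0.5,0.2,0.4],
    [0.5,0.2,0.7],
    [0.45,0.15,0.9],
    [0,0,1],
    [0,0,1],
    [0,0,1],
    [0,0,1],
    [0,0,1],
    [0,0,1],
    [0,0,0.9],
    [0,0,0.6],
    [0,0,0.4],
    [0,0,0.2],
    [0,0,0],
    [0,0,0],
  ],
  spin=[1,0.2,0,0,0,0,0,0,0,0,0,0,0,0,0,0],
)

```text
clock: 49.85
position: [0.471, -0.3339, 0.0109]
eef_rot: [180.0, -0.1, 11.2]
wrist_force: [-0.7, -0.2, -0.2]
opening: 0.0853
grasp_force: 0.0
```

Call:
servo_tool(
  translation=[
    [0,0,0],
    [0,0,0],
    [0,0,0],
    [0,0,0],
    [0,0,0],
    [0,0,0],
    [0,0,0],
    [0,0,0],
  ],
  spin=[0,0,0,0,0,0,0,0],
  jaw=1,
)

```text
clock: 50.65
position: [0.4709, -0.3339, 0.011]
eef_rot: [180.0, -0.1, 11.2]
wrist_force: [-0.5, -0.1, 5.5]
opening: 0.0479
grasp_force: 62.4
```

Call:
servo_tool(
  translation=[
    [0,0,-0.4],
    [0,0,-0.6],
    [0,0,-1],
    [0,0,-1],
    [0,0,-1],
    [0,0,-1],
    [0,0,-1],
    [0,0,-1],
    [0,0,-1],
    [0,0,-0.6],
    [0,0,0],
    [0,0,0],
  ],
  spin=[0,0,0,0,0,0,0,0,0,0,0,0],
)

```text
clock: 51.85
position: [0.47, -0.3333, 0.2246]
eef_rot: [-180.0, 0.0, 11.2]
wrist_force: [-0.3, 0.8, -1.1]
opening: 0.0479
grasp_force: 62.1
```

```bash
python3 -c "
from h import *
capcheck('c4'); rack(-.013,.11)"
```

```text
col profile [(90, 212), (96, 212), (102, 215), (108, 211), (114, 222), (120, 230), (126, 220), (132, 213), (138, 105), (144, 62), (150, 67), (156, 64), (162, 61), (168, 59), (174, 57), (180, 56), (186, 163), (192, 152), (198, 137), (204, 130)]
cap rows [139] [183] offset of mid mm 1.6
cap cols 284 347
t 51.9 yaw 11.2 az -35.3 q7 -40.3 units x,y,z [  7.67 -11.1    4.55] spin -0.02 target [ 0.603 -0.023  0.11 ]
```

Call:
servo_tool(
  translation=[
    [0.35,-0.5,0],
    [0.65,-0.95,0],
    [0.65,-0.95,0],
    [0.65,-0.95,0],
    [0.65,-0.95,0],
    [0.65,-0.95,0],
    [0.65,-0.95,0],
    [0.65,-0.95,0],
    [0.65,-0.95,0],
    [0.65,-0.95,0],
    [0.65,-0.95,0],
    [0.65,-0.95,0],
    [0.1,-0.15,0],
    [0,0,0],
    [0,0,0],
  ],
  spin=[0,0,0,0,0,0,0,0,0,0,0,0,0,0,0],
)

```text
clock: 53.4
position: [0.602, -0.0261, 0.2241]
eef_rot: [180.0, 0.1, 11.1]
wrist_force: [-0.7, -0.0, -1.2]
opening: 0.0485
grasp_force: 62.1
```

```bash
python3 -c "
from h import *
rack(-.0146,.112)"
```

```text
t 53.4 yaw 11.1 az -2.5 q7 -74.3 units x,y,z [ 0.02 -0.09  4.48] spin -0.05 target [ 0.602 -0.024  0.112]
```

Call:
servo_tool(
  translation=[
    [0,-0.09,0.2],
    [0,0,0.6],
    [0,0,0.7],
    [0,0,0.6],
    [0,0,0.6],
    [0,0,0.5],
    [0,0,0.4],
    [0,0,0.3],
    [0,0,0.3],
    [0,0,0.2],
    [0,0,0.1],
    [0,0,0],
  ],
  spin=[0,0,0,0,0,0,0,0,0,0,0,0],
)

```text
clock: 54.6
position: [0.6023, -0.0222, 0.1125]
eef_rot: [-180.0, 0.0, 11.2]
wrist_force: [0.4, 0.5, -0.7]
opening: 0.0483
grasp_force: 62.1
```

Call:
servo_tool(
  translation=[
    [0,0,0],
    [0,0,0],
    [0,0,0],
    [0,0,0],
    [0,0,0],
    [0,0,-0.3],
    [0,0,-0.5],
    [0,0,-0.7],
    [0,0,-1],
    [0,0,-1],
    [0,0,-1],
    [0,0,-1],
    [0,0,-0.5],
    [0,0,0],
  ],
  spin=[0,0,0,0,0,0,0,0,0,0,0,0,0,0],
  jaw=0.1,
)

```text
clock: 56.0
position: [0.6035, -0.0223, 0.2653]
eef_rot: [180.0, -0.3, 11.2]
wrist_force: [-0.1, 0.2, 0.3]
opening: 0.0768
grasp_force: 0.0
```

Call:
servo_tool(
  translation=[
    [0,0,0],
    [0,0,0],
    [0,0,0],
    [0,0,0],
    [0,0,0],
    [0,0,0],
    [0,0,0],
    [0,0,0],
    [0,0,0],
    [0,0,0],
    [0,0,0],
    [0,0,0],
    [0,0,0],
    [0,0,0],
    [0,0,0],
  ],
  spin=[-1,-1,-1,-1,-1,-1,-1,-1,-1,-1,-1,-1,-1,-1,-0.5],
  jaw=0,
)

```text
clock: 57.5
position: [0.6016, -0.0221, 0.2609]
eef_rot: [-179.9, 0.1, 69.3]
wrist_force: [-0.5, -0.4, 0.2]
opening: 0.0854
grasp_force: 0.0
```

```bash
python3 -c "
from h import *
go([.524,-.441,.011],69.5)"
```

```text
t 57.5 yaw 69.3 az -2.1 q7 -17.9 units x,y,z [-16.78   2.96   9.99] spin -0.04 target [ 0.524 -0.441  0.011]
```

Call:
servo_tool(
  translation=[
    [-0.6,0.1,0],
    [-0.98,0.17,0],
    [-0.98,0.17,0],
    [-0.98,0.17,0],
    [-0.98,0.17,0],
    [-0.98,0.17,0],
    [-0.98,0.17,0],
    [-0.98,0.17,0],
    [-0.98,0.17,0],
    [-0.98,0.17,0],
    [-0.98,0.17,0],
    [-0.98,0.17,0],
    [-0.98,0.17,0],
    [-0.98,0.17,0],
    [-0.98,0.17,0],
    [-0.98,0.17,0],
    [-0.98,0.17,0],
    [-0.5,0.13,0],
    [0,0,0.5],
    [0,0,0.5],
  ],
  spin=[0,0,0,0,0,0,0,0,0,0,0,0,0,0,0,0,0,0,0,0],
)

```text
clock: 59.5
position: [0.5223, -0.4399, 0.2361]
eef_rot: [-180.0, -0.1, 69.2]
wrist_force: [0.2, -0.1, -0.0]
opening: 0.0852
grasp_force: 0.0
```

```bash
python3 -c "
from h import *
go([.524,-.441,.011],69.5)"
```

```text
t 59.5 yaw 69.2 az -40.1 q7 25.9 units x,y,z [-0.02  0.08  9.01] spin -0.08 target [ 0.524 -0.441  0.011]
```

Call:
servo_tool(
  translation=[
    [0,0.08,1],
    [0,0,1],
    [0,0,1],
    [0,0,1],
    [0,0,1],
    [0,0,1],
    [0,0,1],
    [0,0,0.8],
    [0,0,0.6],
    [0,0,0.4],
    [0,0,0.2],
    [0,0,0],
    [0,0,0],
  ],
  spin=[0,0,0,0,0,0,0,0,0,0,0,0,0],
)

```text
clock: 60.8
position: [0.5247, -0.4417, 0.0134]
eef_rot: [179.9, 0.0, 69.2]
wrist_force: [-0.3, 0.6, 0.3]
opening: 0.0853
grasp_force: 0.0
```

Call:
servo_tool(
  translation=[
    [0,0,0],
    [0,0,0],
    [0,0,0],
    [0,0,0],
    [0,0,0],
    [0,0,0],
    [0,0,0],
    [0,0,0],
  ],
  spin=[0,0,0,0,0,0,0,0],
  jaw=1,
)

```text
clock: 61.6
position: [0.5247, -0.4418, 0.0136]
eef_rot: [179.9, 0.0, 69.2]
wrist_force: [-1.1, 0.1, 6.3]
opening: 0.048
grasp_force: 62.5
```

Call:
servo_tool(
  translation=[
    [0,0,-0.4],
    [0,0,-0.6],
    [0,0,-1],
    [0,0,-1],
    [0,0,-1],
    [0,0,-1],
    [0,0,-1],
    [0,0,-1],
    [0,0,-1],
    [0,0,-0.6],
    [0,0,0],
    [0,0,0],
    [0,0,0],
    [0,0,0],
    [0,0,0],
    [0,0,0],
  ],
  spin=[0,0.5,1,1,1,1,1,1,1,1,1,1,1,1,1,1],
)

```text
clock: 63.2
position: [0.5239, -0.4408, 0.2272]
eef_rot: [-179.9, 0.0, 11.0]
wrist_force: [-0.3, -0.2, -1.4]
opening: 0.0481
grasp_force: 62.1
```

```bash
python3 -c "
from h import *
capcheck('c5'); rack(-.013,.11)"
```

```text
col profile [(90, 210), (96, 211), (102, 209), (108, 210), (114, 221), (120, 223), (126, 222), (132, 204), (138, 207), (144, 58), (150, 64), (156, 61), (162, 58), (168, 56), (174, 54), (180, 53), (186, 122), (192, 152), (198, 132), (204, 123)]
cap rows [141] [185] offset of mid mm 0.9
cap cols 283 345
t 63.2 yaw 10.9 az -40.1 q7 -28.5 units x,y,z [  6.39 -15.75   4.69] spin -0.1 target [ 0.603 -0.023  0.11 ]
```

Call:
servo_tool(
  translation=[
    [0.2,-0.5,0],
    [0.395,-0.98,0],
    [0.395,-0.98,0],
    [0.395,-0.98,0],
    [0.395,-0.98,0],
    [0.395,-0.98,0],
    [0.395,-0.98,0],
    [0.395,-0.98,0],
    [0.395,-0.98,0],
    [0.395,-0.98,0],
    [0.395,-0.98,0],
    [0.395,-0.98,0],
    [0.395,-0.98,0],
    [0.395,-0.98,0],
    [0.395,-0.98,0],
    [0.395,-0.98,0],
    [0.23,-0.55,0],
    [0,0,0],
    [0,0,0],
  ],
  spin=[-0.1,0,0,0,0,0,0,0,0,0,0,0,0,0,0,0,0,0,0],
)

```text
clock: 65.15
position: [0.6004, -0.0246, 0.2276]
eef_rot: [179.9, 0.0, 11.6]
wrist_force: [-0.5, -0.4, -1.1]
opening: 0.0475
grasp_force: 62.1
```

```bash
python3 -c "
from h import *
rack(-.014,.113)"
```

```text
t 65.2 yaw 11.6 az -2.3 q7 -71.9 units x,y,z [ 0.09 -0.02  4.58] spin 0.08 target [ 0.602 -0.024  0.113]
```

Call:
servo_tool(
  translation=[
    [0.09,0,0.2],
    [0,0,0.6],
    [0,0,0.7],
    [0,0,0.6],
    [0,0,0.6],
    [0,0,0.5],
    [0,0,0.4],
    [0,0,0.3],
    [0,0,0.3],
    [0,0,0.3],
    [0,0,0.1],
    [0,0,0],
  ],
  spin=[0.1,0,0,0,0,0,0,0,0,0,0,0],
)

```text
clock: 66.35
position: [0.6028, -0.0231, 0.1123]
eef_rot: [-180.0, 0.0, 11.2]
wrist_force: [-0.2, 0.2, -1.9]
opening: 0.0483
grasp_force: 62.1
```

Call:
servo_tool(
  translation=[
    [0,0,0],
    [0,0,0],
    [0,0,0],
    [0,0,0],
    [0,0,0],
    [0,0,-0.3],
    [0,0,-0.5],
    [0,0,-0.7],
    [0,0,-1],
    [0,0,-1],
    [0,0,-1],
    [0,0,-1],
    [0,0,-0.5],
    [0,0,0],
    [0,0,0],
    [0,0,0],
  ],
  spin=[0,0,0,0,0,0,0,0,0,0,0,0,0,0,0,0],
  jaw=0.1,
)

```text
clock: 67.95
position: [0.6022, -0.023, 0.2611]
eef_rot: [-180.0, 0.1, 11.2]
wrist_force: [0.2, 0.7, -0.7]
opening: 0.0766
grasp_force: 0.0
```

```bash
python3 -c "
from h import *
im=arm.capture('wrist');t=arm.capture('top')
cv2.imwrite('pics/w9.png',np.vstack([im[80:300,:,::-1],cv2.resize(t[120:290,120:480,::-1],(640,302))]))
print(arm.look_for('bottle1_mid','top'),arm.look_for('cover','top'))
"
```

```text
[{'bbox': [389.5, 153.5, 17.7, 21.8], 'confidence': 0.49}, {'bbox': [365.3, 153.9, 15.2, 25.6], 'confidence': 0.45}] [{'bbox': [202.9, 176.9, 44.4, 35.1], 'confidence': 0.75}, {'bbox': [358.1, 238.7, 44.9, 45.6], 'confidence': 0.67}, {'bbox': [394.2, 155.9, 11.5, 21.5], 'confidence': 0.33}]
```

View pics/w9.png

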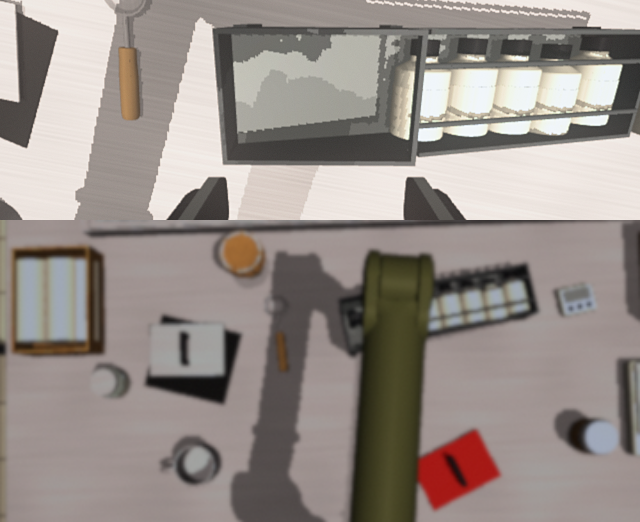

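```bash
python3 -c "
from h import *
m=p2w('top',223.2,191.8,.044); print(m)
go([m[0]-.02,m[1],.26],1)"
```

```text
[0.57209865 0.39677336 0.044     ]
t 68.2 yaw 11.2 az -2.2 q7 -72.8 units x,y,z [ -1.72 -16.83   0.07] spin 2.55 target [0.552 0.397 0.26 ]
```

Call:
servo_tool(
  translation=[
    [0,0,0],
    [0,0,0],
    [0,0,0],
    [-0.1,-0.9,0],
    [-0.1,-1,0],
    [-0.1,-1,0],
    [-0.1,-1,0],
    [-0.1,-1,0],
    [-0.1,-1,0],
    [-0.1,-1,0],
    [-0.1,-1,0],
    [-0.1,-1,0],
    [-0.1,-1,0],
    [-0.1,-1,0],
    [-0.1,-1,0],
    [-0.1,-1,0],
    [-0.1,-1,0],
    [-0.1,-1,0],
    [-0.1,-1,0],
    [-0.1,-0.9,0],
  ],
  spin=[1,1,0.5,0,0,0,0,0,0,0,0,0,0,0,0,0,0,0,0,0],
  jaw=0,
)

```text
clock: 70.15
position: [0.5511, 0.3972, 0.2619]
eef_rot: [180.0, 0.0, 1.2]
wrist_force: [-0.4, -1.0, -0.5]
opening: 0.0851
grasp_force: 0.0
```

Call:
servo_tool(
  translation=[
    [0,0,0],
    [0,0,0],
    [0,0,0],
  ],
  spin=[0,0,0],
)

```text
clock: 70.45
position: [0.5523, 0.3942, 0.2625]
eef_rot: [179.9, -0.0, 1.1]
wrist_force: [-0.4, -0.7, 0.4]
opening: 0.0852
grasp_force: 0.0
```

```bash
python3 -c "
from h import *
print(arm.sense()['position'])
im=arm.capture('wrist');cv2.imwrite('pics/w10.png',im[:,:,::-1])"
```

```text
[0.55231382 0.39415141 0.26247606]
```

View pics/w10.png

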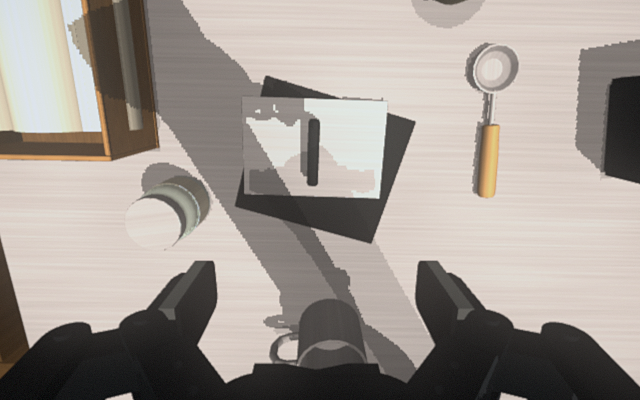

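```bash
python3 -c "
from h import *
cp=campose('wrist')
a,b=p2w('wrist',313.5,120,.051,cp),p2w('wrist',313,186,.051,cp);d=a-b
print('grip',(a+b)/2,np.linalg.norm(d),np.degrees(np.arctan2(d[1],d[0])))
C=[p2w('wrist',*p,.014,cp) for p in [(242,97),(387,100),(383,199),(243,195)]]
print(np.mean(C,0),[(round(np.degrees(np.arctan2(*(q-p)[1::-1])),1),round(np.linalg.norm(q-p),3)) for p,q in [(C[1],C[0]),(C[2],C[3]),(C[3],C[0]),(C[2],C[1])]])
g=(a+b)/2; go([g[0],g[1],.031],0.5)"
```

```text
grip [0.57259851 0.39694172 0.051     ] 0.06908080258474188 0.5108985896893122
[0.57193216 0.3964914  0.014     ] [(np.float64(89.9), np.float64(0.16)), (np.float64(89.4), np.float64(0.168)), (np.float64(-1.9), np.float64(0.112)), (np.float64(2.1), np.float64(0.114))]
t 70.5 yaw 1.1 az 35.5 q7 -120.5 units x,y,z [ 0.81 -0.11  9.27] spin 0.14 target [0.573 0.397 0.031]
```

Call:
servo_tool(
  translation=[
    [0.4,-0.1,0.5],
    [0.4,0,1],
    [0,0,1],
    [0,0,1],
    [0,0,1],
    [0,0,1],
    [0,0,1],
    [0,0,1],
    [0,0,0.8],
    [0,0,0.5],
    [0,0,0.3],
    [0,0,0.15],
    [0,0,0],
    [0,0,0],
  ],
  spin=[0.2,0,0,0,0,0,0,0,0,0,0,0,0,0],
)

```text
clock: 71.9
position: [0.5723, 0.399, 0.0324]
eef_rot: [-179.9, -0.1, 0.4]
wrist_force: [-0.5, -0.0, 0.1]
opening: 0.085
grasp_force: 0.0
```

Call:
servo_tool(
  translation=[
    [0,0,0],
    [0,0,0],
    [0,0,0],
    [0,0,0],
    [0,0,0],
    [0,0,0],
    [0,0,0],
    [0,0,0],
    [0,0,0],
    [0,0,0],
  ],
  spin=[0,0,0,0,0,0,0,0,0,0],
  jaw=1,
)

```text
clock: 72.9
position: [0.5718, 0.3986, 0.0316]
eef_rot: [-180.0, -0.0, 0.4]
wrist_force: [-0.6, -0.7, 2.5]
opening: 0.0107
grasp_force: 60.6
```

Call:
servo_tool(
  translation=[
    [0,0,-0.2],
    [0,0,-0.4],
    [0,0,-0.8],
    [0,0,-1],
    [0,0,-1],
    [0,0,-1],
    [0,0,-1],
    [0,0,-1],
    [0,0,-1],
    [0,0,-1],
    [0,0,-0.5],
    [0,0,0],
    [0,0,0],
  ],
  spin=[0,0,0,0,0,0,0,0,0,0,0,0,0],
)

```text
clock: 74.2
position: [0.5712, 0.3983, 0.2527]
eef_rot: [179.9, 0.1, 0.4]
wrist_force: [0.3, 0.2, -3.6]
opening: 0.0108
grasp_force: 59.8
```

```bash
python3 -c "
from h import *
rack(0,.25)
im=arm.capture('wrist');cv2.imwrite('pics/w11.png',im[:,:,::-1])"
```

```text
t 74.2 yaw 0.4 az 34.9 q7 -120.0 units x,y,z [-1.52 16.79  0.11] spin -2.73 target [ 0.616 -0.021  0.25 ]
```

View pics/w11.png

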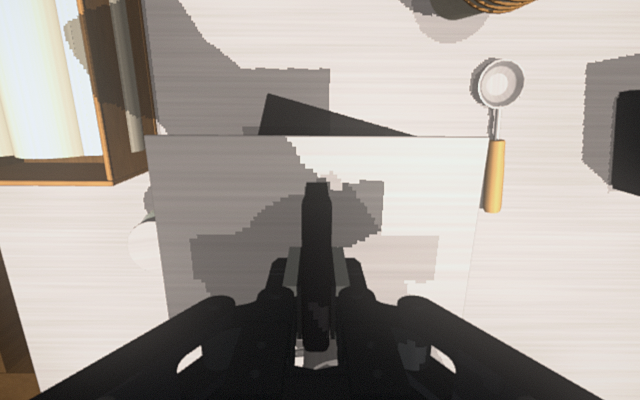

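```bash
python3 -c "
from h import *
print(capx(136,.0176),capx(136.5,.0176),capx(183,-.019))
# lateral centre: flange corners cols 146 & 490 at row 136
i=arm.camera_info('wrist');M=np.array(i['mount'])
for u in (146,490):
    d=M[:3,:3]@np.array([(u-i['cx'])/i['fx'],-(136-i['cy'])/i['fy'],-1]);o=M[:3,3];print(o+d*(.0176-o[2])/d[2])
"
```

```text
0.05710297504566552 0.05687251306769861 0.0431793681200361
[ 0.05710029 -0.07938656  0.0176    ]
[0.05710573 0.08144266 0.0176    ]
```

Call:
servo_tool(
  translation=[
    [0,0,0],
    [0,0,0],
    [0,0,0],
    [0,0,0],
  ],
  spin=[-1,-1,-0.73,0],
)

```text
clock: 74.65
position: [0.5709, 0.3982, 0.2518]
eef_rot: [179.9, 0.2, 11.3]
wrist_force: [0.6, -0.6, -4.3]
opening: 0.0106
grasp_force: 59.7
```

```bash
python3 -c "
from h import *
rack(-.001,.25)"
```

```text
t 74.7 yaw 11.3 az 34.9 q7 -109.6 units x,y,z [-1.55 16.79  0.07] spin 0.01 target [ 0.615 -0.021  0.25 ]
```

Call:
servo_tool(
  translation=[
    [-0.05,0.5,0],
    [-0.09,1,0],
    [-0.09,1,0],
    [-0.09,1,0],
    [-0.09,1,0],
    [-0.09,1,0],
    [-0.09,1,0],
    [-0.09,1,0],
    [-0.09,1,0],
    [-0.09,1,0],
    [-0.09,1,0],
    [-0.09,1,0],
    [-0.09,1,0],
    [-0.09,1,0],
    [-0.09,1,0],
    [-0.09,0.9,0],
    [-0.09,0.8,0],
    [-0.06,0.6,0],
    [0,0,0],
    [0,0,0],
  ],
  spin=[0,0,0,0,0,0,0,0,0,0,0,0,0,0,0,0,0,0,0,0],
)

```text
clock: 76.65
position: [0.6158, -0.0204, 0.2537]
eef_rot: [-179.9, 0.0, 11.3]
wrist_force: [0.0, 0.1, -3.9]
opening: 0.0107
grasp_force: 59.7
```

```bash
python3 -c "
from h import *
rack(-.001,.167); im=arm.capture('wrist'); cv2.imwrite('pics/w12.png',im[:,:,::-1]); g=im.max(2).astype(int)
print([int(x) for x in g[100:170:3,200]],[int(x) for x in g[100:170:3,430]])"
```

```text
t 76.7 yaw 11.3 az -1.9 q7 -72.5 units x,y,z [-0.03  0.02  3.47] spin -0.0 target [ 0.615 -0.021  0.167]
[149, 150, 146, 148, 149, 145, 149, 147, 150, 150, 146, 146, 141, 153, 150, 152, 156, 151, 149, 156, 153, 155, 154, 156] [235, 150, 159, 156, 156, 157, 155, 155, 85, 111, 85, 123, 148, 242, 241, 240, 241, 240, 241, 241, 241, 242, 241, 242]
```

Call:
servo_tool(
  translation=[
    [-0.03,0.02,0.5],
    [0,0,0.7],
    [0,0,0.7],
    [0,0,0.5],
    [0,0,0.3],
    [0,0,0.2],
    [0,0,0.2],
    [0,0,0.15],
    [0,0,0.1],
    [0,0,0],
  ],
  spin=[0,0,0,0,0,0,0,0,0,0],
)

```text
clock: 77.7
position: [0.6154, -0.0215, 0.17]
eef_rot: [-180.0, 0.0, 11.3]
wrist_force: [0.3, -0.2, -3.6]
opening: 0.0103
grasp_force: 59.7
```

Call:
servo_tool(
  translation=[
    [0,0,0.08],
    [0,0,0.04],
    [0,0,0],
  ],
  spin=[0,0,0],
)

```text
clock: 78.0
position: [0.6156, -0.0215, 0.1676]
eef_rot: [-180.0, -0.0, 11.3]
wrist_force: [-1.5, -0.2, -1.1]
opening: 0.0107
grasp_force: 60.1
```

Call:
servo_tool(
  translation=[
    [0,0,0],
    [0,0,0],
    [0,0,0],
    [0,0,0],
    [0,0,0],
    [0,0,0],
  ],
  spin=[0,0,0,0,0,0],
  jaw=0,
)

```text
clock: 78.6
position: [0.6155, -0.0214, 0.1671]
eef_rot: [-180.0, -0.0, 11.3]
wrist_force: [-0.5, -0.1, -0.0]
opening: 0.0853
grasp_force: 0.0
```

Call:
servo_tool(
  translation=[
    [0,0,-0.5],
    [0,0,-1],
    [0,0,-1],
    [0,0,-1],
    [0,0,-1],
    [0,0,-1],
    [0,0,-0.5],
    [0,0,0],
    [0,0,0],
    [0,0,0],
  ],
  spin=[0,0,0,0,0,0,0,0,0,0],
)

```text
clock: 79.6
position: [0.6148, -0.0213, 0.3155]
eef_rot: [-180.0, 0.1, 11.3]
wrist_force: [-0.7, 0.2, -0.4]
opening: 0.0856
grasp_force: 0.0
```

```bash
python3 -c "
from h import *
print(arm.sense()['position'],arm.sense()['eef_rot'])
im=arm.capture('wrist');cv2.imwrite('pics/w13.png',im[:,:,::-1])"
```

```text
[ 0.6147537  -0.02127489  0.31550677] [-1.79978839e+02  1.40657622e-01  1.13293043e+01]
```

View pics/w13.png

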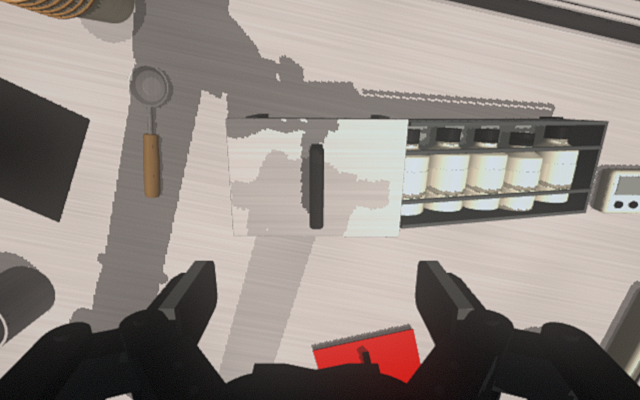

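```bash
python3 -c "
from h import *
print(arm.finish_job())"
```

```text
the job is handed in; nothing more can be done
None
```

I handed the job in at about 80 s. All five bottles I found lie across the chute with their necks to the railed side, and the cover is back on the mouth, in place in the last wrist picture. I moved none of the other things, and no judge's verdict came back.

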